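Open the filter compartment of a bench instrument

ROBOT

A 7-joint arm with a two-finger parallel gripper is mounted at the origin on the work surface. World frame = base frame: x ahead of the robot, y to its left, z up, the work surface at z = 0. Lengths are in m, angles in rad, forces in N, time in s.
With the tool pointing down it reaches from about 0.35 to 0.9 m from the base axis. Payload 8.1 kg.
Tool frame: the origin (TCP) lies between the finger pads; the fingertips stand 17 mm ahead of it and the grasp point (between the pads) lies 2 mm behind it; z points along the fingers, y is the direction in which the jaws open and shut (so a half turn about z gives the same grasp; the last joint's range is limited). The gripper opens to 92 mm and grips with 3 to 60 N. Pads are 19 mm wide; open, the fingers measure 130 mm over their backs; the gripper's body (75 mm by 190 mm) begins 47 mm behind the grasp point.
Start: joints at [1.055, 0.434, 0.025, 1.573, -0.012, 1.134, -0.075], TCP at [0.251, -0.573, 0.244] pointing down, gripper open.
Joint ranges: [-2.62, 2.62], [-0.44, 2.09], [-1.27, 1.32], [0.08, 2.57], [-1.32, 4.46], [0.12, 2], [-2.74, 2.74]. Speed limits (rad/s): [2.22, 2.22, 3.01, 3.01, 3.14, 3.14, 3.14].

INTERFACE

Orientations are given as a rotation vector (axis times angle).
In Python, from cell import arm gives the robot as it stands. The module is installed in compiled form; this text tells all that it offers.
- The arm moves only by the shell command python3 -m crank 'ROWS' [FORCE]. ROWS is JSON, a list of rows, each a list of 5 numbers: the opening, from 0 (shut) to 1 (fully open), then the shift along the world's x, y, z normalised to -1 to 1, where 1 is 40 cm, then the turn about the world's z normalised to -1 to 1, where 1 is 60 degrees. In form: [[fingers, tx, ty, tz, twist], ...]. A call has exactly 8 rows; each row shifts and turns the commanded pose from where the row before left it; what a row does not reach is not made up. A row lasts 1/12 s, in which the tool goes at most 41.7 mm and 7.16 degrees, less where a joint would pass 70% of its speed; a pose out of reach is approached as far as the arm can. A call with a number of a shift or a turn outside -1 to 1 is refused whole. A call with a gripper value outside its range is refused whole. The fingers move at their own pace and stop on an object; FORCE is the grip in N (left out, the last holds). Time passes only in rows, so rows that do not move let the fingers close, or fill a call up. It gives the time, the measured TCP pose, the force and the opening at its end, in the units of the state.
- arm.observe(): the state, without advancing time (a new reading comes with each control period).
- arm.get_image(name): name is "scene" or "top" or "wrist"; returns the picture (420x560x3 uint8, red, green, blue); there is no depth.
- arm.get_calibration(name): a dict with "intrinsics" (3x3 intrinsics, pixels), "extrinsics" (4x4, takes a point from camera to world coordinates). Camera axes: x right, y down, z forward; pixel columns grow to the right and rows downward; lengths in m; the calibration is good to about 2 mm. A picture is of the moment at which its call begins: read the wrist's pose just before it. get_calibration takes no time and is no camera call; for the wrist camera it gives the pose at the moment of the call.
- arm.sign_off(): hands the job in, once; it reports no verdict.
The state is a dict: "clock": time; "joints": joint angles; "dq": joint speeds; "joint_efforts": joint torques, N m; "position": TCP position; "ee_rot": TCP orientation; "force": force on the tool from outside, world axes, zero at the start; "ft_torque": the same for the moment, N m; "width": opening from 0.0 (shut) to 1.0 (fully open).
Only numpy, scipy, OpenCV 4.12 (cv2) and the standard library are available. Lean on these libraries where they do the work, as an engineer would, in place of code of your own. Each camera call takes 0.05 s, during which the arm holds its last target.

TASK

Open the instrument's filter compartment with the fingertips: press the snap tab fully in, then push the released cover by its rib along the guide rails, off its seat and onto the parking deck, until the filter opening is completely uncovered. Leave the cover lying flat there between the rails; only push it, do not pick it up or lift it, and leave everything else on the bench as it stands.

Things in the scene. Friction and masses are not known exactly. Their poses are not given: they have to be found in the camera images.
- unit: White bench instrument, immovable. Origin at bench level, z up; case x -160 to 125, y -98 to 98 mm, flat deck 70 mm above the bench. The cover slides along the unit's +x (away from the robot, yaw up to 0.45 rad either way) between two rails (10 mm high, inner faces at y +-52 mm) from its seat onto the flat parking deck, up to a 10 mm high end stop at x 106 mm.
- opening (a point): Centre of the 70 x 70 mm filter opening in the deck, at deck height; unit x -80 mm, y 0. Hidden under the cover at the start. It is fully uncovered once the cover centre is beyond x 0 in the unit frame (80 mm from its seat).
- cover: Loose grey slotted filter cover, 0.13-0.27 kg: plate 90 (x) x 100 (y) x 10 mm with an upright cross rib on top. Origin at the centre of its underside, axes as the unit's. Seated at unit x -80, y 0, z 70 mm; at the end stop, x 61 mm. Slides with light friction and stays where the push ends. While the tab is up, a catch bar across its front edge blocks it.
- rib_top (a point): Middle of the top edge of the cover's rib. The rib is 10 mm thick (x), 60 mm long (y), 24 mm high above the plate (top 34 mm above the deck) and lies 15 mm in front (+x) of the cover's centre, leaving 55 mm of flat plate behind it for a fingertip.
- tab_top (a point): Centre of the top of the snap tab's press pad: a grey ribbed square 28 x 28 mm beside the +y rail at unit x -28, y 78 mm, its top 20 mm above the deck (90 mm above the bench) when fully up. It goes straight down.
- tab (a joint): Snap tab travel, m: 0 fully up, 0.012 fully in (pad top then 8 mm above the deck). Starts between 0 and 0.002. Pressing takes about 4 N and it stays where it is left. The catch bar stands 9 mm above the deck at 0 and is below the deck beyond 0.009.
- rack: Bystander: white tube rack, 190 x 100 mm, 97 mm tall, full of capped tubes. Origin at the centre of its underside.
- pot: Bystander: small clear screw-cap pot, 28 mm across, 32 mm tall, standing on the unit's deck at about (95, -79) mm in the unit's x, y. Origin at the centre of its underside.
- bottle: Bystander: small amber bottle, 42 mm across, 95 mm tall, standing beside the unit. Origin at the centre of its underside.
- beaker: Bystander: small glass beaker, 54 mm across, 70 mm tall, standing beside the unit. Origin at the centre of its underside.
There are look-alikes about, which are no part of the job. There is more than one size of the cover; the job needs the smallest.

How it is judged:
On the way, in this order (a step that is already met when the one before it is completed fails the run):
1. the snap tab is pressed in while the cover is still on its seat (value of joint tab above 0.01 m and x of cover in the frame of unit below -0.07 m), for 0.1 s.
2. the cover is pushed clear of the filter opening onto the parking deck (x of cover in the frame of unit above 0 m and z of cover in the frame of unit below 0.075 m), for 0.2 s.
At the end, for the whole second after the job is handed in: The cover lies flat (within 0.06 rad, underside within 4 mm of the deck) and still between the rails, its centre 0 to 66 mm in the unit's +x, so that the opening is fully uncovered; the snap tab is still in (more than 9 mm) (x of cover in the frame of unit between 0 and 0.066 m and y of cover in the frame of unit between -0.006 and 0.006 m and z of cover in the frame of unit between 0.066 and 0.074 m and angle between cover's own z axis and vertical below 0.06 rad and linear speed of cover below 0.01 m/s and value of joint tab above 0.009 m); the robot touches nothing.
It fails at once if the cover is lifted or carried (more than 10 mm above the deck) or tipped (over 0.2 rad) (z of cover in the frame of unit above 0.08 m or angle between cover's own z axis and vertical above 0.2 rad).
It fails at once if the cover is forced off its seat with the tab still up (x of cover in the frame of unit above -0.065 m and value of joint tab below 0.007 m).
It fails at once if something else on the bench is moved by more than 20 mm or tipped over (distance of any of rack, pot, bottle, beaker from where it was at the start of the episode above 0.02 m or angle between any of rack, pot, bottle, beaker's own z axis and vertical above 0.4 rad).
It also fails if it takes over 40 s, if anything falls off the work surface, if the arm or the gripper's body presses on something with over 40 N, if the wrist force passes 120 N, or if a joint passes its speed limit or range.

## Working session

There is one attempt and no reset: what is moved stays moved. The work goes in short steps, Python scripts to look and compute and a shell command to move; the robot and the scene stay as the last step left them, time stands still between calls to the robot, and variables do not carry over. Pictures are saved under pics/ and viewed, and the job is handed in when it is done.

```bash
mkdir -p pics
python3 - <<'E'
from cell import arm
import cv2,numpy as np
for n in("scene","top"):
    im=arm.get_image(n);cv2.imwrite(f"pics/{n}0.png",im[:,:,::-1])
    c=arm.get_calibration(n);print(n,np.round(c["intrinsics"],1).tolist(),np.round(c["extrinsics"],3).tolist())
s=arm.observe();print({k:np.round(v,3).tolist() for k,v in s.items()})
E
```

```text
scene [[479.8, 0.0, 280.2], [0.0, 479.8, 205.5], [0.0, 0.0, 1.0]] [[-0.608, 0.567, -0.556, 1.129], [0.794, 0.424, -0.435, 0.507], [-0.01, -0.706, -0.708, 0.872], [0.0, 0.0, 0.0, 1.0]]
top [[420.7, 0.0, 275.6], [0.0, 420.7, 198.3], [0.0, 0.0, 1.0]] [[-0.001, -0.992, 0.126, 0.34], [-1.0, 0.003, 0.014, 0.001], [-0.015, -0.125, -0.992, 1.26], [0.0, 0.0, 0.0, 1.0]]
{'clock': 0.1, 'joints': [1.055, 0.435, 0.025, 1.574, -0.012, 1.134, -0.075], 'dq': [-0.0, 0.0, 0.001, -0.002, 0.0, 0.001, 0.001], 'joint_efforts': [0.003, -66.913, 0.988, -31.515, -0.061, 0.037, 0.0], 'position': [0.251, -0.572, 0.243], 'ee_rot': [-3.074, -0.643, 0.001], 'force': [0.273, 0.055, -0.398], 'ft_torque': [0.011, 0.031, 0.023], 'width': 0.998}
```

View pics/scene0.png

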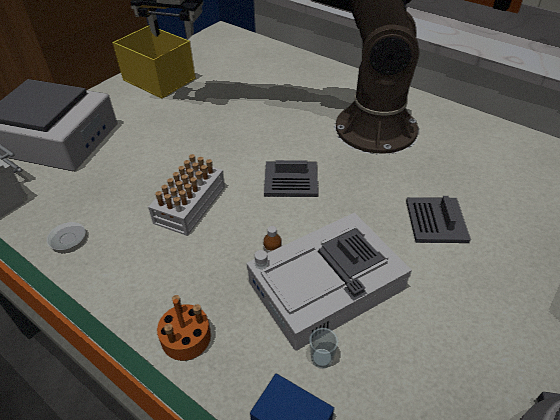

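View pics/top0.png

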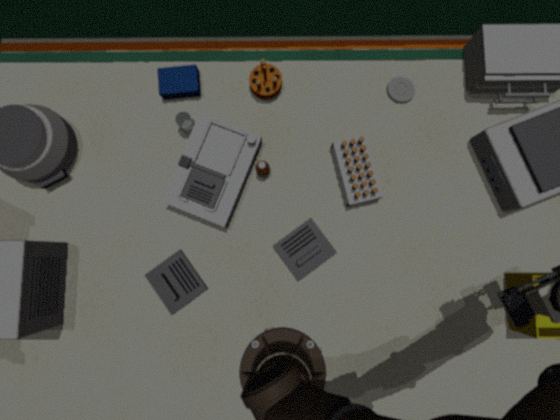

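The pictures show the unit at top pixel (215,170), with a cover seated at (205,185) and the tab pad at (186,161). The look-alikes are loose covers at (176,282) and (304,248), which are larger and lie on the bench. I choose the one on the unit between the rails and check it in a close crop.

Run:
```python
from cell import arm
import cv2
im=arm.get_image("top")[:,:,::-1]
cv2.imwrite("pics/c1.png",cv2.resize(im[100:240,150:290],None,fx=4.2,fy=4.2,interpolation=cv2.INTER_CUBIC))
im=arm.get_image("scene")[:,:,::-1]
cv2.imwrite("pics/c2.png",cv2.resize(im[205:355,235:425],None,fx=4,fy=4,interpolation=cv2.INTER_CUBIC))
```

```text
(no output)
```

View pics/c1.png

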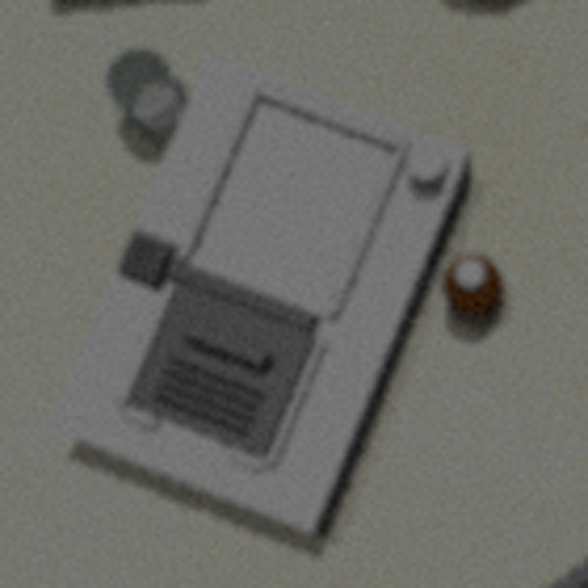

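View pics/c2.png

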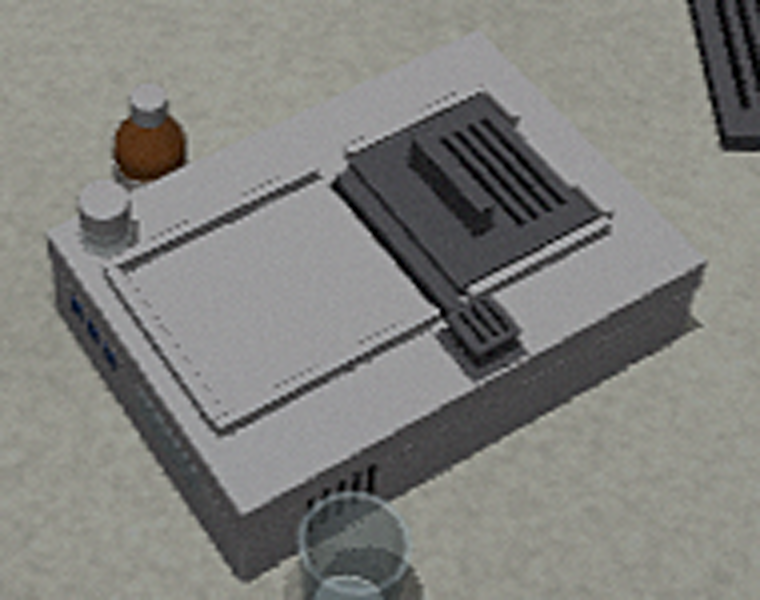

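The crop confirms the choice: the smallest cover sits between the rails, with its rib and catch bar visible and the tab pad at scene crop (485,325). Next I measure.

```bash
cat > h.py <<'E'
import numpy as np
from cell import arm
def ray(cam,uv,z,c=None):
    c=c or arm.get_calibration(cam);K=np.array(c["intrinsics"]);T=np.array(c["extrinsics"])
    d=T[:3,:3]@np.linalg.solve(K,[uv[0],uv[1],1.]);o=T[:3,3]
    return (o+d*(z-o[2])/d[2])[:2]
def fit(A,B):
    A=np.array(A,float);B=np.array(B);a=A-A.mean(0);b=B-B.mean(0)
    th=np.arctan2((a[:,0]*b[:,1]-a[:,1]*b[:,0]).sum(),(a*b).sum())
    R=np.array([[np.cos(th),-np.sin(th)],[np.sin(th),np.cos(th)]])
    t=B.mean(0)-R@A.mean(0);return th,t,(B-(A@R.T+t))
E
python3 - <<'E'
from h import *
def px(d,s,o): return [(d[i]+.5)/s-.5+o[i] for i in(0,1)]
A=np.array([(-160,-98),(-160,98),(125,98),(125,-98)])/1000
S=[(482,32),(707,263),(243,515),(48,238)]
T=[(318,535),(55,430),(200,55),(470,157)]
res=[]
for cam,L,s,o in(("scene",S,4,(235,205)),("top",T,4.2,(150,100))):
    P=[ray(cam,px(d,s,o),.07) for d in L]
    th,t,r=fit(A,P);print(cam,th,t,np.round(r*1000,1).tolist())
    R=np.array([[np.cos(th),-np.sin(th)],[np.sin(th),np.cos(th)]])
    print("tab",R@[-.028,.078]+t,"rib",R@[-.065,0]+t)
print("tab seen",ray("scene",px((485,325),4,(235,205)),.09),ray("top",px((149,260),4.2,(150,100)),.09))
print("rib seen",ray("scene",px((450,182),4,(235,205)),.104),ray("top",px((229,352),4.2,(150,100)),.104))
E
```

```text
scene -0.3784604455017324 [0.59820786 0.19812633] [[-0.5, 1.0], [0.7, -1.4], [-1.5, -1.9], [1.3, 2.3]]
tab [0.60100953 0.28095236] rib [0.53780761 0.2221432 ]
top -0.36271156790322967 [0.59222527 0.19572935] [[0.9, -0.4], [3.2, -3.2], [0.3, 4.7], [-4.4, -1.1]]
tab [0.59372223 0.27858923] rib [0.53145429 0.21879204]
tab seen [0.6024466  0.28114964] [0.59395472 0.27500776]
rib seen [0.54579585 0.2244128 ] [0.52837947 0.21682547]
```

```bash
python3 -m crank '[[0,0.036,0.088,0.01,0.031],[0,0.036,0.088,0.01,0.031],[0,0.036,0.088,0.01,0.031],[0,0.036,0.088,0,0.031],[0,0.036,0.088,0,0.031],[0,0.036,0.088,0,0.031],[0,0.036,0.088,0,0.031],[0,0.036,0.088,0,0.031]]' 10; python3 -m crank '[[0,0.036,0.088,0,0.031],[0,0.036,0.088,0,0.031],[0,0.036,0.088,0,0.031],[0,0.036,0.088,0,0.031],[0,0.036,0.088,0,0.031],[0,0.036,0.088,0,0.031],[0,0.036,0.088,0,0.031],[0,0.036,0.088,0,0.031]]'; python3 -m crank '[[0,0.036,0.088,0,0.031],[0,0.036,0.088,0,0.031],[0,0.036,0.088,0,0.031],[0,0.036,0.088,0,0.031],[0,0.036,0.088,0,0.031],[0,0.036,0.088,0,0.031],[0,0,0,0,0.031],[0,0,0,0,0.031]]'
python3 - <<'E'
from h import *
import cv2
s=arm.observe();print({k:np.round(v,3).tolist() for k,v in s.items()})
c=arm.get_calibration("wrist");print(c)
im=arm.get_image("wrist");cv2.imwrite("pics/w1.png",im[:,:,::-1])
E
```

```text
clock: 0.87
position: [0.3661, -0.2891, 0.2558]
ee_rot: [2.965, 1.039, 0.0]
force: [1.5, -0.5, 0.7]
width: 0.469
clock: 1.53
position: [0.4814, -0.0076, 0.2559]
ee_rot: [2.805, 1.413, 0.0]
force: [0.7, -1.3, -0.5]
width: 0.004
clock: 2.2
position: [0.5673, 0.2051, 0.2551]
ee_rot: [-2.594, -1.77, 0.0]
force: [0.3, -1.6, 0.8]
width: 0.001
{'clock': 2.2, 'joints': [-0.075, 0.446, -0.52, 1.579, 0.232, 1.179, -1.015], 'dq': [0.095, -0.006, -0.057, 0.026, 0.047, 0.015, 0.363], 'joint_efforts': [-3.671, -63.146, -8.352, -32.266, -0.419, -0.34, -1.007], 'position': [0.567, 0.205, 0.255], 'ee_rot': [-2.594, -1.77, 0.0], 'force': [0.297, -1.588, 0.839], 'ft_torque': [-0.077, -0.086, -0.006], 'width': 0.001}
{'intrinsics': array([[337.5581415 ,   0.        , 278.9658026 ],
       [  0.        , 337.5581415 , 203.42205514],
       [  0.        ,   0.        ,   1.        ]]), 'extrinsics': array([[ 0.93117702, -0.34608969, -0.11459177,  0.59816514],
       [-0.36456401, -0.8853175 , -0.28862779,  0.28387627],
       [-0.001559  ,  0.3105396 , -0.95055916,  0.39546071],
       [ 0.        ,  0.        ,  0.        ,  1.        ]])}
```

View pics/w1.png

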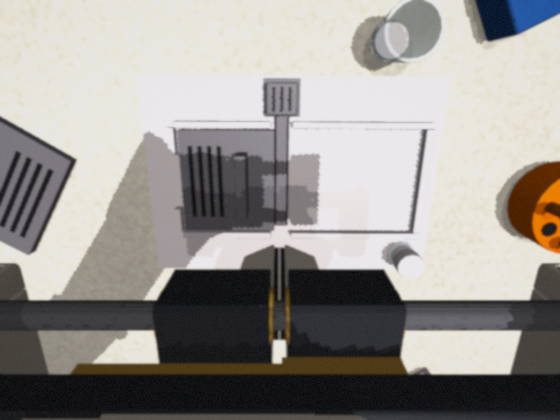

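The wrist view shows the tab pad at (282,97), the cover rib at (240,185) and unit edges parallel to the image, so the jaw axis lies along the rails. I take a settled picture and measure from it.

Run:
```python
from h import *
import cv2
s=arm.observe();c=arm.get_calibration("wrist")
im=arm.get_image("wrist")[:,:,::-1];cv2.imwrite("pics/w2.png",cv2.resize(im[60:270,130:460],None,fx=2.4,fy=2.4,interpolation=cv2.INTER_CUBIC))
print(s['position'],s['ee_rot'],s['dq'].round(3) if hasattr(s['dq'],'round') else s['dq'])
g=cv2.cvtColor(im,cv2.COLOR_BGR2GRAY)
m=(g<135).astype(np.uint8)
m[:, :]*=1
roi=np.zeros_like(m);roi[74:114,255:310]=1
n,l,st,ce=cv2.connectedComponentsWithStats(m*roi);print(st.tolist(),ce.tolist())
np.savez("c.npz",K=c["intrinsics"],T=c["extrinsics"])
```

```text
[0.56730987 0.20334834 0.25505031] [-2.59393055e+00 -1.77095245e+00  1.30259616e-03] [ 0.02  -0.017  0.023  0.02  -0.007 -0.003 -0.066]
[[0, 0, 560, 420, 234528], [263, 79, 35, 35, 574], [286, 85, 6, 24, 98]] [[279.50454103561196, 209.82118126620276], [276.10104529616723, 97.52439024390245], [288.5408163265306, 96.72448979591837]]
```

View pics/w2.png

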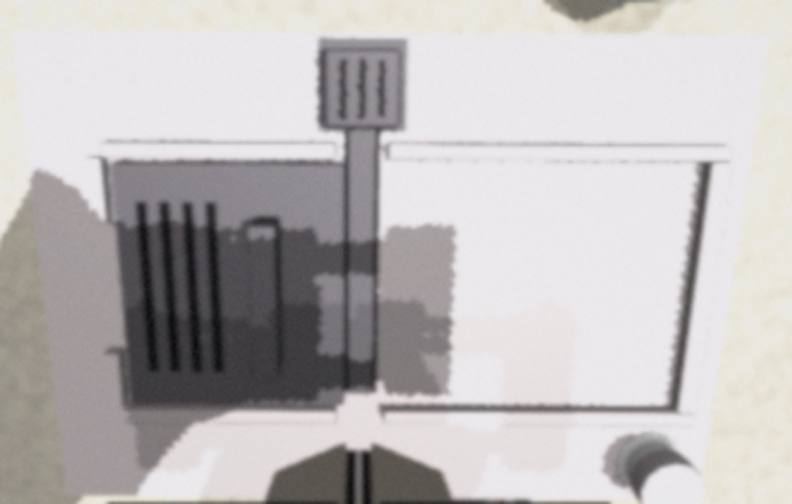

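Run:
```python
from h import *
z=np.load("c.npz");c=dict(intrinsics=z["K"],extrinsics=z["T"])
p=lambda x,y:((x+.5)/2.4-.5+130,(y+.5)/2.4-.5+60)
tab=ray(0,p(365,86),.09,c);rib=ray(0,p(264,297),.104,c)
a=ray(0,p(14,33),.07,c);b=ray(0,p(771,36),.07,c)
d=b-a;th=np.arctan2(d[1],d[0]);print("tab",tab,"rib",rib,"yaw",th,"len",np.hypot(*d))
R=np.array([[np.cos(th),-np.sin(th)],[np.sin(th),np.cos(th)]])
t=(a+b)/2-R@[-.0175,.098];print("unit",t,"tab",R@[-.028,.078]+t,"rib",R@[-.065,0]+t)
e=R.T@(tab-t),R.T@(rib-t);print(e)
# rail corners seat: end stop near edge
for q in((712,162),(678,410)): print(R.T@(ray(0,p(*q),.07,c)-t))
s=arm.observe();print(s['position'])
import scipy.spatial.transform as S
print(S.Rotation.from_rotvec(s['ee_rot']).as_matrix().round(3))
```

```text
tab [0.59928138 0.27941828] rib [0.53730186 0.22363131] yaw -0.3765399249725365 len 0.2842227628244122
unit [0.59587797 0.19506819] tab [0.59852057 0.27789944] rib [0.53543171 0.21896901]
(array([-0.02785098,  0.07969219]), array([-0.06497521,  0.00502333]))
[0.10894769 0.05158325]
[ 0.10893728 -0.05384771]
[0.56734828 0.20236824 0.25518484]
[[ 0.369  0.93  -0.001]
 [ 0.93  -0.369 -0.   ]
 [-0.    -0.001 -1.   ]]
```

```bash
python3 -m crank '[[0,0.02,0.048,0,0],[0,0.02,0.048,0,0],[0,0.02,0.048,-0.04,0],[0,0.02,0.048,-0.06,0],[0,0,0,-0.08,0],[0,0,0,-0.08,0],[0,0,0,-0.05,0],[0,0,0,0,0]]'
python3 - <<'E'
from h import *
import cv2
s=arm.observe();im=arm.get_image("wrist")[:,:,::-1];cv2.imwrite("pics/w3.png",im);print(s['position'],s['force'])
E
```

```text
clock: 2.97
position: [0.5972, 0.2761, 0.1267]
ee_rot: [-2.602, -1.761, 0.013]
force: [-0.6, -1.2, -0.8]
width: 0.004
[0.59723321 0.27610444 0.12673389] [-0.62474083 -1.15922159 -0.77308051]
```

View pics/w3.png

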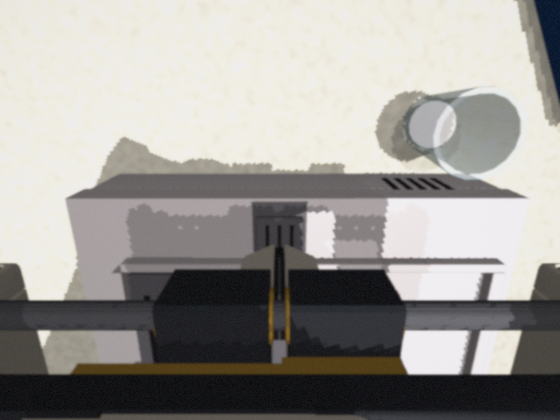

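The tip is over the pad, centred at (280,245) in the wrist view. Now I press.

```bash
python3 -m crank '[[0,0,0,-0.015,0],[0,0,0,-0.015,0],[0,0,0,-0.015,0],[0,0,0,-0.01,0],[0,0,0,-0.01,0],[0,0,0,-0.01,0],[0,0,0,-0.005,0],[0,0,0,0,0]]'; python3 -m crank '[[0,0,0,-0.003,0],[0,0,0,0,0],[0,0,0,0,0],[0,0,0,0,0],[0,0,0,0,0],[0,0,0,0,0],[0,0,0,0,0],[0,0,0,0,0]]'
```

```text
clock: 3.68
position: [0.5996, 0.2787, 0.0996]
ee_rot: [2.6, 1.763, 0.0]
force: [0.4, -0.5, -0.1]
width: 0.007
clock: 4.35
position: [0.5996, 0.2788, 0.0986]
ee_rot: [2.6, 1.763, 0.0]
force: [0.7, 0.4, 1.4]
width: 0.007
```

```bash
python3 -m crank '[[0,0,0,-0.005,0],[0,0,0,-0.005,0],[0,0,0,-0.005,0],[0,0,0,0,0],[0,0,0,0,0],[0,0,0,0,0],[0,0,0,0,0],[0,0,0,0,0]]'
```

```text
clock: 5.02
position: [0.5997, 0.2788, 0.0951]
ee_rot: [2.599, 1.763, 0.002]
force: [-7.2, -5.1, 25.5]
width: 0.001
```

It bottomed at 25 N with the tip at 78 mm, which matches the pad fully in. I lift, move behind the rib and look.

```bash
python3 -m crank '[[0,0,0,0.05,0],[0,0,0,0.07,0],[0,0,0,0.06,0],[0,-0.057,-0.03,0,0],[0,-0.057,-0.03,0,0],[0,-0.057,-0.03,0,0],[0,-0.058,-0.028,0,0],[0,0,0,0,0]]'
python3 - <<'E'
from h import *
import cv2
s=arm.observe();im=arm.get_image("wrist")[:,:,::-1];cv2.imwrite("pics/w4.png",im);print(s['position'],s['force'])
im=arm.get_image("scene")[:,:,::-1]
cv2.imwrite("pics/c4.png",cv2.resize(im[205:355,235:425],None,fx=4,fy=4,interpolation=cv2.INTER_CUBIC))
E
```

```text
clock: 5.68
position: [0.5034, 0.2291, 0.1638]
ee_rot: [2.599, 1.764, -0.007]
force: [-1.2, -1.1, -0.1]
width: 0.006
[0.50338995 0.22914421 0.1638346 ] [-1.16759501 -1.06305029 -0.06647098]
```

View pics/w4.png

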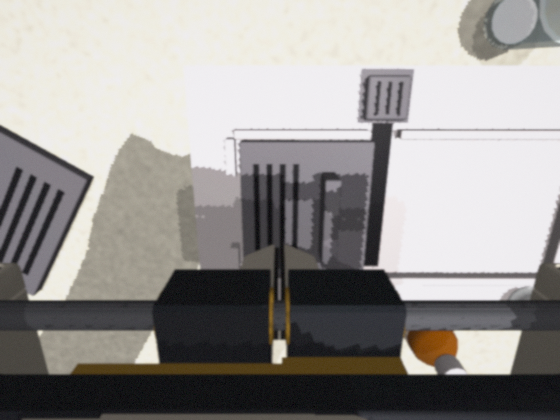

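View pics/c4.png

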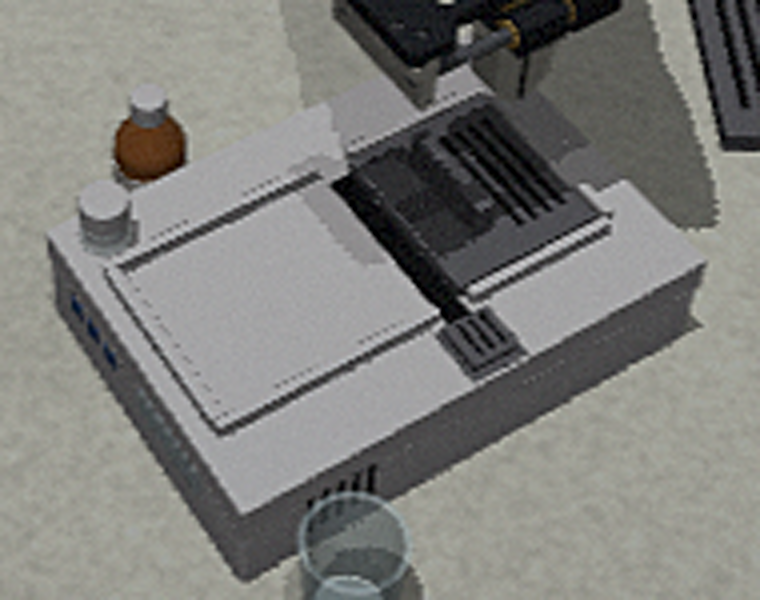

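The pad is now low and the catch-bar slot is dark, so the tab is in, with the cover still seated and the fingertips behind the rib. I descend and push.

```bash
python3 -m crank '[[0,0,0,-0.04,0],[0,0,0,-0.05,0],[0,0,0,-0.04,0],[0,0,0,-0.02,0],[0,0,0,0,0],[0,0,0,0,0],[0,0,0,0,0],[0,0,0,0,0]]'; python3 -m crank '[[0,0.01,-0.004,0,0],[0,0.01,-0.004,0,0],[0,0.015,-0.006,0,0],[0,0.015,-0.006,0,0],[0,0.015,-0.006,0,0],[0,0.015,-0.006,0,0],[0,0.015,-0.006,0,0],[0,0,0,0,0]]';python3 - <<'E'
from h import *
import cv2
im=arm.get_image("wrist")[:,:,::-1];cv2.imwrite("pics/w5.png",im)
im=arm.get_image("scene")[:,:,::-1]
cv2.imwrite("pics/c5.png",cv2.resize(im[205:355,235:425],None,fx=4,fy=4,interpolation=cv2.INTER_CUBIC))
E
```

```text
clock: 6.45
position: [0.5087, 0.232, 0.1055]
ee_rot: [2.6, 1.763, 0.003]
force: [-0.6, -0.1, 0.5]
width: 0.007
clock: 7.12
position: [0.5476, 0.2152, 0.1044]
ee_rot: [2.601, 1.76, 0.001]
force: [0.8, 0.8, 0.0]
width: 0.006
```

View pics/c5.png

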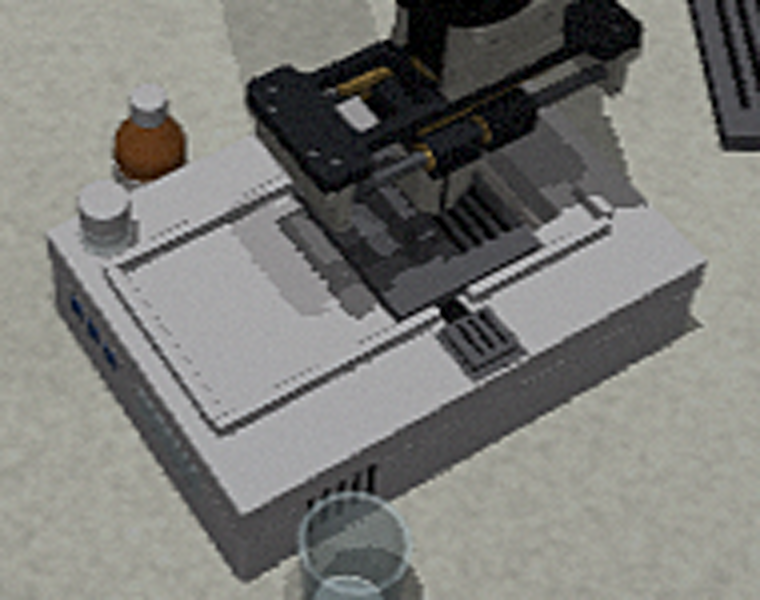

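View pics/w5.png

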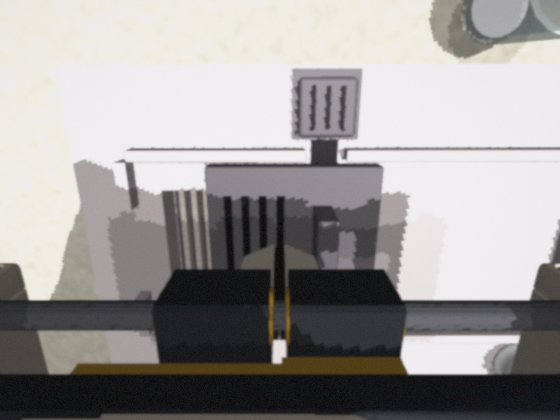

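The cover has slid about 25 mm straight, and the tab pad is still down at wrist (327,105). I continue the push.

```bash
python3 -m crank '[[0,0.014,-0.0055,0,0],[0,0.016,-0.0064,0,0],[0,0.016,-0.0064,0,0],[0,0.016,-0.0064,0,0],[0,0.016,-0.0064,0,0],[0,0.016,-0.0064,0,0],[0,0.016,-0.0064,0,0],[0,0.016,-0.0064,0,0]]'; python3 -m crank '[[0,0.016,-0.0064,0,0],[0,0.014,-0.0055,0,0],[0,0.014,-0.0055,0,0],[0,0.01,-0.004,0,0],[0,0.008,-0.003,0,0],[0,0.004,-0.0016,0,0],[0,0,0,0,0],[0,0,0,0,0]]';python3 - <<'E'
from h import *
import cv2
im=arm.get_image("wrist")[:,:,::-1];cv2.imwrite("pics/w6.png",im)
E
```

```text
clock: 7.88
position: [0.597, 0.1958, 0.1045]
ee_rot: [-2.6, -1.763, 0.0]
force: [-1.3, 0.1, -1.0]
width: 0.004
clock: 8.55
position: [0.6228, 0.1858, 0.1046]
ee_rot: [2.6, 1.763, 0.0]
force: [-0.1, 0.3, 0.1]
width: 0.005
```

View pics/w6.png

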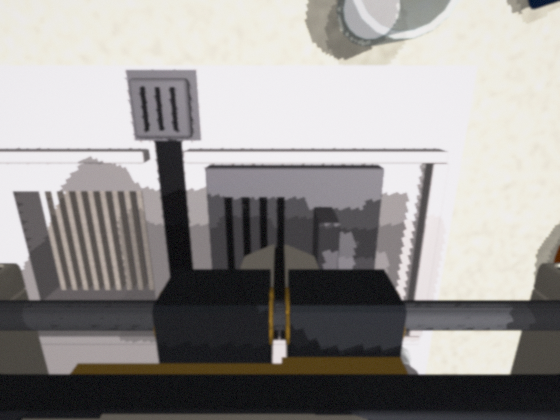

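The opening at (90,240) is clear, and the cover lies between the bar slot and the end stop. I back off and lift.

```bash
python3 -m crank '[[0,-0.012,0.0048,0,0],[0,-0.008,0.0032,0,0],[0,0,0,0.04,0],[0,0,0,0.08,0],[0,0,0,0.1,0],[0,0,0,0.1,0],[0,-0.05,0.02,0.04,0],[0,-0.1,0,0,0]]'; python3 -m crank '[[0,-0.1,0,0,0],[0,-0.1,0,0,0],[0,-0.1,0,0,0],[0,0,0,0,0],[0,0,0,0,0],[0,0,0,0,0],[0,0,0,0,0],[0,0,0,0,0]]';python3 - <<'E'
from h import *
import cv2
im=arm.get_image("top")[:,:,::-1]
cv2.imwrite("pics/c7.png",cv2.resize(im[100:240,150:290],None,fx=4.2,fy=4.2,interpolation=cv2.INTER_CUBIC))
im=arm.get_image("scene")[:,:,::-1]
cv2.imwrite("pics/c8.png",cv2.resize(im[205:355,235:425],None,fx=4,fy=4,interpolation=cv2.INTER_CUBIC))
print(arm.observe()["force"])
E
```

```text
clock: 9.27
position: [0.5585, 0.1992, 0.2531]
ee_rot: [2.601, 1.76, 0.016]
force: [-0.7, 1.1, 0.6]
width: 0.002
clock: 9.93
position: [0.4358, 0.197, 0.2485]
ee_rot: [-2.601, -1.762, -0.001]
force: [0.8, 0.0, -0.0]
width: 0.006
[-0.65952037  0.5517245   0.54470309]
```

View pics/c7.png

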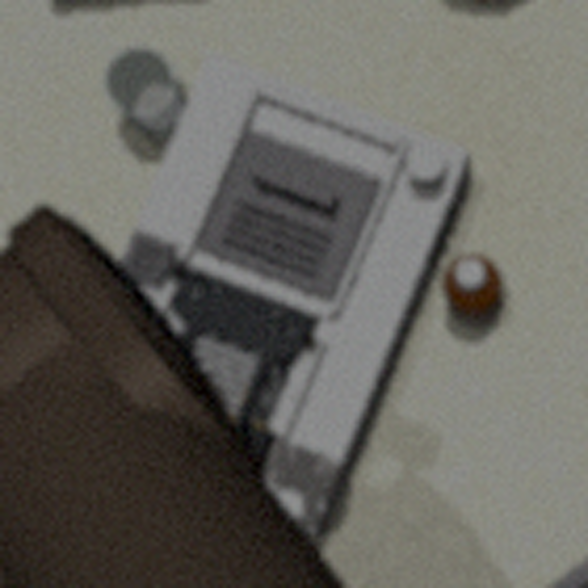

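View pics/c8.png

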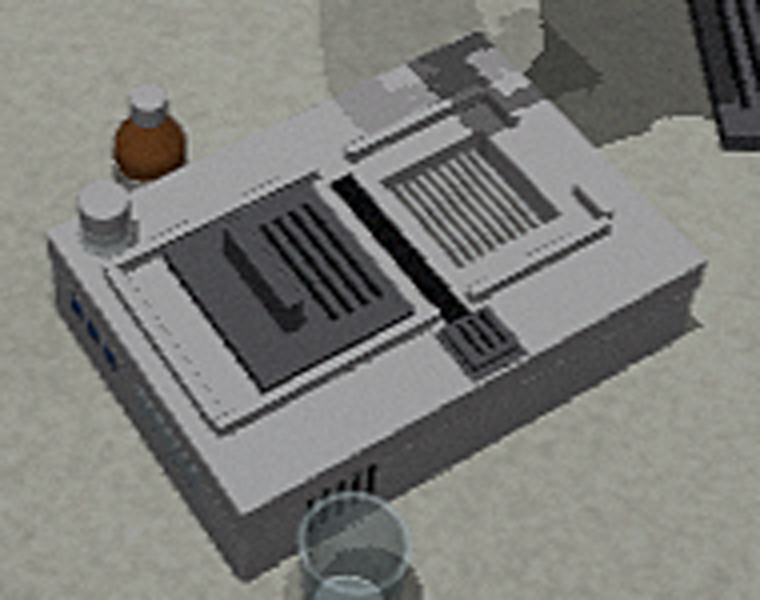

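Run:
```python
from h import *
th=-.377;R=np.array([[np.cos(th),-np.sin(th)],[np.sin(th),np.cos(th)]]);t=np.array([.5965,.1965])
for q in((165,253),(263,388),(413,312),(316,184)): print(R.T@(ray("scene",((q[0]+.5)/4-.5+235,(q[1]+.5)/4-.5+205),.08)-t))
arm.sign_off()
```

```text
[ 0.08245682 -0.04608503]
[0.08357432 0.04928071]
[-0.00486984  0.0506474 ]
[-0.0095415  -0.04368506]
the job is handed in; nothing more can be done
```

I pressed the snap tab fully in, pushed the released cover by its rib onto the parking deck with the closed fingertips, backed off and handed the job in after about 10 s. `sign_off` gave no verdict.

- **Tab:** it bottomed out at about 25 N with the fingertips 78 mm above the bench, which matches fully in. It still looked down in the last picture, and the catch-bar slot was open.
- **Cover:** from its corners in the last scene picture, its centre is at about x +38 mm in the unit frame (0 to 66 mm allowed). It looks flat and square between the rails, and the opening is clear.
- **Cover sideways:** the same corners put y at about +3 mm, with a few mm of error (±6 mm allowed).
- **Surroundings:** the pot, bottle and beaker look unmoved. I did not look at the rack again; the arm did not work near it. The arm stands clear of everything, with no force beyond sensor noise.
- **Disagreement:** the top, scene and wrist views placed the unit up to about 6 mm apart. I worked with a position between the scene and wrist values, close to the wrist close-up.

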